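Pack the plaster fragment and find the tub's own lid

TASK

Lay the loose wall-painting fragment, painted face up, on the padded floor of the white tub that stands in the wooden ring; it is brittle, so grip it gently. Then find by trial which of the three look-alike lids on the sloping rack belongs to that tub, and press it fully home until it snaps under both side catches. Lids that do not fit go back on the rack as they were, bar up, and everything else on the table stays where it is.

Things in the scene. Friction and masses are not known exactly. Their poses are not given: they have to be found in the camera images.
- holder: flat wooden ring fixed on the table, 184 mm outside, 146 mm inside, 14 mm high; origin at its centre on the table top, z up. The tub to pack stands in it, centred, and cannot shift: white, 132 mm across, with a flat shoulder and above it a narrower round neck with a 3 mm wall. Two more such tubs, open, with other necks, stand further back: leave them
- tub_floor (a point): centre of the padded floor inside the tub in the ring, 24 mm above the table; the tub is at least 87 mm wide inside, all the way up
- tub_mouth (a point): centre of the neck's top edge, 76 mm above the table. The neck's middle diameter is 90, 99 or 108 mm and differs from start to start. A wrong lid stops with its underside on this edge, 16 mm above the shoulder, and cannot go lower. The right lid's groove slides over the neck with 2 mm of play all round (centre it within 1.5 mm); its yaw does not matter
- tub_shoulder (a point): centre of the flat shoulder, 60 mm above the table; the underside of a lid that is home lies on it. Two grey sprung catches, 28 mm wide, at two facing sides of the tub (direction varies), 62 to 71 mm from the axis, reach 76 mm above the table. The right lid meets their noses about 10 mm above home; a straight push of 5 to 12 N snaps it under them
- rack: plywood lid rack fixed on the table, 436 mm wide along its y; origin on the table top below its middle. Its slope, 30 degrees from level, faces the robot and rises towards the rack's +x to 110 mm above the table. A ledge, 14 mm high off the slope, runs along the lower edge and carries the lids' flanges; thin strips 10 mm high bound the three places
- rack_place (a point): centre of the underside of a lid resting in the rack's middle place: 12 mm from the rack's origin along its -x, 58 mm above the table; the other two places lie 142 mm to either side along the rack's y
- lid_a: one of three white round snap lids, alike but for the groove beneath: flange 132 mm across, 3.5 mm thick; cap 122 mm across, its flat top 20 mm above the underside; 110 g. The groove in the underside, 16 mm deep, 7 mm wide, has a middle diameter of 90, 99 or 108 mm; which lid has which is not told. Origin: centre of the underside, z up through the bar
- lid_b: another lid, like lid_a in all but the groove. At the start each lid lies in one of the rack's places, underside on the slope, bar up, its x pointing straight up the slope
- lid_c: another lid, like lid_a in all but the groove
- bar_a (a point): top of lid_a's grip bar, 44 mm above the lid's underside on its axis; the bar is 70 mm long (along the lid's x), 14 mm wide (y) and stands 24 mm off the lid's flat top
- bar_b (a point): top of lid_b's grip bar, 44 mm above the lid's underside on its axis; the bar is 70 mm long (along the lid's x), 14 mm wide (y) and stands 24 mm off the lid's flat top
- bar_c (a point): top of lid_c's grip bar, 44 mm above the lid's underside on its axis; the bar is 70 mm long (along the lid's x), 14 mm wide (y) and stands 24 mm off the lid's flat top
- fragment: brittle piece of painted wall plaster, about 72 mm long (x), 32 mm wide (y, two straight parallel sides over the middle 40 mm), 17 mm thick, 70 g; grip it across the 32 mm with about 10 to 20 N, never more than 40 N; origin at the centre of its underside, z up through the painted face. Lies on the foam pad.
- pad: fixed white foam pad, 150 x 120 x 20 mm (x, y, z) on which the fragment lies; origin at the centre of its underside
- jar: closed glass jar, 60 mm across, 85 mm tall; origin at the centre of its underside; bystander, leave it
- spatula: broad spatula lying flat on the table, about 280 mm long along its x; bystander, leave it
- brush: brush lying flat on the table, about 200 mm long along its x; bystander, leave it
- bowl: open white bowl, 110 mm across, 50 mm tall; bystander, leave it
- offcut: white foam block 70 x 110 x 45 mm (x, y, z); bystander, leave it
- pot: steel pot with pencils and sticks, 72 mm across, 180 mm tall over all; bystander, leave it

How it is judged:
On the way, in this order (a step that is already met when the one before it is completed fails the run):
1. the fragment lies in the tub on its padded floor, painted face up, let go (horizontal distance between fragment and holder below 0.035 m and height (world z) of fragment between 0.015 and 0.034 m and angle between fragment's own z axis and vertical below 0.3 rad and contact force between the fingers and fragment below 0.05 N and linear speed of fragment below 0.03 m/s), for 0.2 s.
2. a lid is home on the tub in the ring (((z of lid_a in the frame of holder between 0.056 and 0.0618 m and horizontal distance between lid_a and holder below 0.005 m and angle between lid_a's own z axis and vertical below 0.025 rad) or (z of lid_b in the frame of holder between 0.056 and 0.0618 m and horizontal distance between lid_b and holder below 0.005 m and angle between lid_b's own z axis and vertical below 0.025 rad) or (z of lid_c in the frame of holder between 0.056 and 0.0618 m and horizontal distance between lid_c and holder below 0.005 m and angle between lid_c's own z axis and vertical below 0.025 rad))), for 0.2 s.
At the end, for the whole second after the job is handed in: Fragment painted side up on the tub's padded floor, within 35 mm of the axis; one lid home on the tub in the ring (underside at 60 mm -4/+1.8, within 5 mm of the axis, level within 1.4 deg); the other two on the rack's slope, bar up, tilted 23 to 37 deg, within its three places; all at rest (horizontal distance between fragment and holder below 0.035 m and height (world z) of fragment between 0.015 and 0.034 m and angle between fragment's own z axis and vertical below 0.3 rad and ((z of lid_a in the frame of holder between 0.056 and 0.0618 m and horizontal distance between lid_a and holder below 0.005 m and angle between lid_a's own z axis and vertical below 0.025 rad) or (z of lid_b in the frame of holder between 0.056 and 0.0618 m and horizontal distance between lid_b and holder below 0.005 m and angle between lid_b's own z axis and vertical below 0.025 rad) or (z of lid_c in the frame of holder between 0.056 and 0.0618 m and horizontal distance between lid_c and holder below 0.005 m and angle between lid_c's own z axis and vertical below 0.025 rad)) and ((z of lid_a in the frame of holder between 0.056 and 0.0618 m and horizontal distance between lid_a and holder below 0.005 m and angle between lid_a's own z axis and vertical below 0.025 rad) or (angle between lid_a's own z axis and vertical between 0.4 and 0.65 rad and x of lid_a in the frame of rack between -0.06 and 0.03 m and y of lid_a in the frame of rack between -0.19 and 0.19 m and z of lid_a in the frame of rack between 0.045 and 0.075 m)) and ((z of lid_b in the frame of holder between 0.056 and 0.0618 m and horizontal distance between lid_b and holder below 0.005 m and angle between lid_b's own z axis and vertical below 0.025 rad) or (angle between lid_b's own z axis and vertical between 0.4 and 0.65 rad and x of lid_b in the frame of rack between -0.06 and 0.03 m and y of lid_b in the frame of rack between -0.19 and 0.19 m and z of lid_b in the frame of rack between 0.045 and 0.075 m)) and ((z of lid_c in the frame of holder between 0.056 and 0.0618 m and horizontal distance between lid_c and holder below 0.005 m and angle between lid_c's own z axis and vertical below 0.025 rad) or (angle between lid_c's own z axis and vertical between 0.4 and 0.65 rad and x of lid_c in the frame of rack between -0.06 and 0.03 m and y of lid_c in the frame of rack between -0.19 and 0.19 m and z of lid_c in the frame of rack between 0.045 and 0.075 m)) and linear speed of each of lid_a, lid_b, lid_c, fragment below 0.02 m/s); the robot touches nothing.
It fails at once if the fragment is squeezed by the fingers with more than 40 N (contact force between the fingers and fragment above 40 N).
It fails at once if the jar, spatula, brush, bowl, foam block or pot is pushed more than 30 mm from its place (distance of any of jar, spatula, brush, bowl, offcut, pot from where it was at the start of the episode above 0.03 m).
It also fails if it takes over 72 s, if anything falls off the work surface, if the arm or the gripper's body presses on something with over 40 N, if the wrist force passes 120 N, or if a joint passes its speed limit or range.

ROBOT

A 7-joint arm with a two-finger parallel gripper is mounted at the origin on the work surface. World frame = base frame: x ahead of the robot, y to its left, z up, the work surface at z = 0. Lengths are in m, angles in rad, forces in N, time in s.
With the tool pointing down it reaches from about 0.425 to 0.875 m from the base axis. Payload 4.7 kg.
Tool frame: the origin (TCP) lies between the finger pads; the fingertips stand 22 mm ahead of it and the grasp point (between the pads) lies 3 mm ahead of it (tcp_to_tips is the z of the fingertips in the tool frame, in m); z points along the fingers, y is the line along which they close (so a half turn about z gives the same grasp; the last joint's range is limited). The gripper opens to 87 mm and grips with 3 to 60 N. Pads are 19 mm wide; open, the fingers measure 117 mm over their backs; the gripper's body (75 mm by 190 mm) begins 51 mm behind the grasp point.
Start: joints at [1.3, 0.321, -0.07, 1.45, 0.023, 1.371, -0.057], TCP at [0.183, -0.624, 0.245] pointing down, gripper open.
Joint ranges: [-2.86, 2.86], [-0.3, 2.09], [-1.38, 1.24], [0.06, 2.45], [-1.56, 4.7], [0.09, 2.05], [-2.69, 2.69]. Speed limits (rad/s): [2.57, 2.57, 3.14, 3.14, 3.14, 3.14, 3.14].

INTERFACE

Orientations are given as a rotation vector (axis times angle).
In Python, from bench import * gives the robot as it stands.
- The arm moves only by the shell command python3 -m jog 'ROWS' [FORCE]. ROWS is text: rows parted by semicolons, each of 7 numbers parted by spaces: the turn, a rotation vector about the tool's x, y, z in rad, then the shift along the tool's x, y, z in cm, then the finger opening in cm, from 0 to 8.7. A call has exactly 10 rows; each row shifts and turns the commanded pose from where the row before left it, along the tool's axes as they then stand; what a row does not reach is not made up. A row lasts 1/10 s, in which the tool goes at most 50 mm and 8.59 degrees, less where a joint would pass 70% of its speed; a pose out of reach is approached as far as the arm can. A call with a gripper value outside its range is refused whole. The fingers move at their own pace and stop on an object; FORCE is the grip in N (left out, the last holds). Time passes only in rows, so rows that do not move let the fingers close, or fill a call up. It gives the time, the measured TCP pose, the force, the opening and the grip force at its end, in the units of the state.
- state(): the state, without advancing time (a new reading comes with each control period).
- grab_frame(name): name is "scene" or "top" or "wrist"; returns the picture (384x512x3 uint8, red, green, blue); there is no depth.
- get_calibration(name): a dict with "intrinsics" (3x3 intrinsics, pixels), "world_to_cam" (4x4, takes a point from world to camera coordinates); the wrist camera has in their place "hand_eye" (4x4, takes a point from camera to tool coordinates, whose origin is the TCP and whose axes are the flange's). Camera axes: x right, y up, looking along -z (the intrinsics and any distortion apply to the point x, -y, -z); pixel columns grow to the right and rows downward; lengths in m; the calibration is good to about 2 mm. A picture is of the moment at which its call begins: read the wrist's pose just before it. get_calibration takes no time and is no camera call.
- close_job(): hands the job in; it is judged then, once.
The state is a dict: "clock": time; "qpos": joint angles; "joint_velocities": joint speeds; "effort": joint torques, N m; "eef_pos": TCP position; "ee_rot": TCP orientation; "wrist_force": force on the tool from outside, world axes, zero at the start; "wrist_torque": the same for the moment, N m; "width": finger opening in m; "gripper_force": force on a finger pad.
Only numpy, scipy, OpenCV 4.12 (cv2) and the standard library are available. Lean on these libraries where they do the work, as an engineer would, in place of code of your own. Each camera call takes 0.05 s, during which the arm holds its last target. There are 200 camera calls.

## Working session

There is one attempt and no reset: what is moved stays moved. The work goes in short steps, Python scripts to look and compute and a shell command to move; the robot and the scene stay as the last step left them, time stands still between calls to the robot, and variables do not carry over. Pictures are saved under pics/ and viewed, at most 10 in all, crops included, and the job is handed in when it is done.

```bash
ls; mkdir -p pics; python3 - <<'E'
from bench import *
import cv2
s=state();print(s)
for n in("scene","top"):
    im=grab_frame(n);cv2.imwrite(f"pics/{n}0.png",im[:,:,::-1]);c=get_calibration(n);print(c)
print(get_calibration("wrist"))
E
```

```text
pics
{'clock': 0.0, 'qpos': array([ 1.30007998,  0.32181439, -0.07010056,  1.45169187,  0.02261819,
        1.37076268, -0.05691143]), 'joint_velocities': array([-0.00140118,  0.00104345,  0.00043981,  0.00134852,  0.00138592,
        0.00055757, -0.00013742]), 'effort': array([-9.17123289e-04, -4.91293180e+01, -4.03952077e-01, -3.12526989e+01,
       -6.38301973e-02,  4.35031636e-02,  1.16165279e-04]), 'eef_pos': array([ 0.18245282, -0.62333813,  0.24345871]), 'ee_rot': array([-3.10794981e+00, -4.45674427e-01,  5.91709582e-04]), 'wrist_force': array([-0.29892132, -0.77970867, -0.27557993]), 'wrist_torque': array([0.01325953, 0.05223332, 0.03272112]), 'gripper_force': 0.0, 'width': 0.08708935133510609}
{'intrinsics': array([[470.05670535,   0.        , 256.84790301],
       [  0.        , 470.05670535, 182.29543796],
       [  0.        ,   0.        ,   1.        ]]), 'world_to_cam': array([[-0.44167781,  0.89711918, -0.00989382,  0.2788928 ],
       [-0.64176085, -0.30821283,  0.70224488,  0.23156062],
       [ 0.62694795,  0.31651545,  0.71186673, -1.98686724],
       [ 0.        
[... 299 characters left out ...]
 0.98639808,  0.00262516,  0.16435306, -0.5186902 ],
       [-0.16432686, -0.00820198,  0.98637184, -1.04780169],
       [ 0.        ,  0.        ,  0.        ,  1.        ]])}
{'intrinsics': array([[269.51666076,   0.        , 253.7636785 ],
       [  0.        , 269.51666076, 195.45805253],
       [  0.        ,   0.        ,   1.        ]]), 'hand_eye': array([[ 1.00191049e-03,  9.62633008e-01,  2.70807476e-01,
         7.29054449e-02],
       [ 9.99999357e-01, -8.20480816e-04, -7.83168677e-04,
         4.97992364e-04],
       [-5.31711680e-04,  2.70808086e-01, -9.62633210e-01,
        -1.39575053e-01],
       [ 0.00000000e+00,  0.00000000e+00,  0.00000000e+00,
         1.00000000e+00]])}
```

View pics/scene0.png

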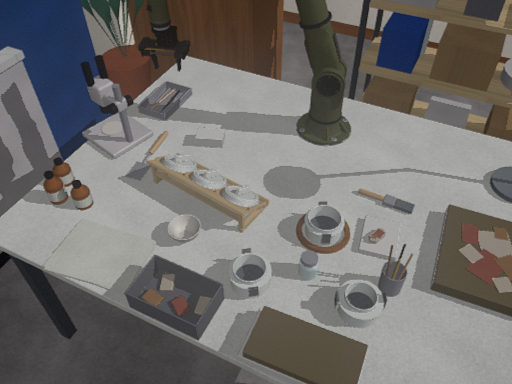

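View pics/top0.png

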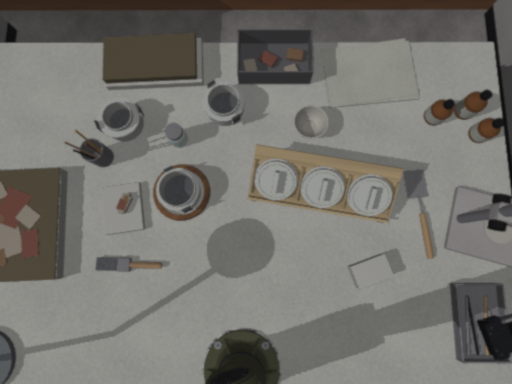

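The scene shows the ring with its tub in the middle right and the rack to the left. In the top image (x up, y left) the ring is near (182,192), the fragment near (124,203), and the rack runs from (255,175) to (400,195) with lids near (276,180), (323,187) and (371,195). I'll enlarge that part for accurate pixel positions.

```bash
python3 - <<'E'
import cv2
im=cv2.imread("pics/top0.png")[140:242,95:410]
cv2.imwrite("pics/topc.png",cv2.resize(im,(788,255),interpolation=cv2.INTER_CUBIC))
a=cv2.resize(im[:,0:120],(600,510),interpolation=cv2.INTER_CUBIC)
cv2.imwrite("pics/topd.png",a)
E
cat > h.py <<'E'
from bench import *
import numpy as np, cv2
from scipy.spatial.transform import Rotation as R
def cam(n,s=None):
    c=get_calibration(n);K=c["intrinsics"]
    if n=="wrist":
        s=s or state();T=np.eye(4);T[:3,:3]=R.from_rotvec(s["ee_rot"]).as_matrix();T[:3,3]=s["eef_pos"]
        M=T@c["hand_eye"]
    else: M=np.linalg.inv(c["world_to_cam"])
    return K,M
def ray(n,u,v,z,s=None):   # pixel -> world point at height z
    K,M=cam(n,s);d=M[:3,:3]@np.array([(u-K[0,2])/K[0,0],-(v-K[1,2])/K[1,1],-1]);o=M[:3,3]
    return o+d*(z-o[2])/d[2]
def proj(n,P,s=None):
    K,M=cam(n,s);p=(np.atleast_2d(P)-M[:3,3])@M[:3,:3]
    return np.c_[K[0,2]+K[0,0]*p[:,0]/-p[:,2],K[1,2]-K[1,1]*p[:,1]/-p[:,2]]
def shot(name,path=None):
    s=state();im=grab_frame(name)[:,:,::-1].copy()
    if path: cv2.imwrite(path,im)
    return s,im
def move(pos,Rt=None,s=None):   # needed: rotvec in tool axes, shift in tool axes (cm) of start pose
    s=s or state();R0=R.from_rotvec(s["ee_rot"])
    d=R0.inv().apply(np.array(pos)-s["eef_pos"])*100
    w=np.zeros(3) if Rt is None else (R0.inv()*Rt).as_rotvec()
    return w.round(3),d.round(2)
def down(yaw,tilt=0):   # tool down, tool y axis along world yaw+90deg... x axis at yaw
    return R.from_euler("z",yaw)*R.from_euler("x",np.pi)
E
```

```text
(no output)
```

View pics/topc.png

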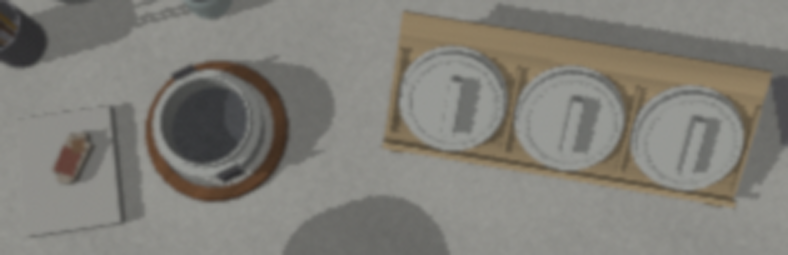

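The crop (2.5x, offset 95,140) shows the ring at about (217,130), the fragment at (73,157) with its long axis from (62,180) to (85,133), and the lid circles at (453,99), (570,118) and (688,138).

```bash
python3 - <<'E'
from h import *
f=lambda u,v,z:ray("top",95+u/2.5,140+v/2.5,z)
np.set_printoptions(precision=4,suppress=True)
print("holder",f(217.5,130,.007))
a,b=f(62,180,.037),f(85,133,.037)
fr=f(73,157,.037);print("frag",fr,np.degrees(np.arctan2(*(b-a)[1::-1])),np.linalg.norm(b-a))
L=[f(453,99,.058+.0035*.866),f(570,118,.061),f(688,138,.061)]
print(L)
d=L[0]-L[2];yaw=np.arctan2(-d[0],d[1]);print("rack yaw deg",np.degrees(yaw),np.linalg.norm(d)/2)
print("pad",f(73,172,.02))
s=state();print(R.from_rotvec(s["ee_rot"]).as_matrix())
# pose to look: camera above holder/fragment
for p in([fr[0],fr[1]],):
  psi=np.arctan2(*(b-a)[1::-1])
  for k in (0,np.pi): print(k,move([fr[0],fr[1],.2],down(psi+k)))
E
```

```text
holder [0.5228 0.1916 0.007 ]
frag [0.4838 0.3618 0.037 ] -22.878429662205104 0.06331144641605979
[array([ 0.5527, -0.1041,  0.061 ]), array([ 0.5297, -0.2449,  0.061 ]), array([ 0.5057, -0.3855,  0.061 ])]
rack yaw deg -9.482507403516996 0.14267422745344702
pad [0.4672 0.367  0.02  ]
[[ 0.9597  0.281  -0.0006]
 [ 0.281  -0.9597  0.0016]
 [-0.0001 -0.0017 -1.    ]]
0 (array([-0.002,  0.001,  0.684]), array([ 56.6 , -86.08,   4.5 ]))
3.141592653589793 (array([-0.001, -0.002, -2.457]), array([ 56.6 , -86.08,   4.5 ]))
```

```bash
r="0 0 -0.077 5 0 0 8.7"; python3 -m jog '0 0 -0.077 5 0 0 8.7;0 0 -0.077 5 0 0 8.7;0 0 -0.077 5 0 0 8.7;0 0 -0.077 5 0 0 8.7;0 0 -0.077 5 0 0 8.7;0 0 -0.077 5 0 0 8.7;0 0 -0.077 5 0 0 8.7;0 0 -0.077 5 0 0 8.7;0 0 -0.077 5 0 0 8.7;0 0 -0.077 5 0 0 8.7' 15; python3 -m jog '0 0 -0.077 5 0 0 8.7;0 0 -0.077 5 0 0 8.7;0 0 -0.077 5 0 0 8.7;0 0 -0.077 5 0 0 8.7;0 0 -0.077 5 0 0 8.7;0 0 -0.077 5 0 0 8.7;0 0 -0.077 5 0 0 8.7;0 0 -0.077 5 0 0 8.7;0 0 -0.077 5 0 0 8.7;0 0 -0.077 5 0 0 8.7'
python3 - <<'E'
from h import *
s,im=shot("wrist","pics/w1.png");print(s["clock"],s["eef_pos"],s["qpos"])
print(move([.4838,.3618,.24],down(np.radians(157.1))))
print(proj("wrist",[[.4838,.3618,.037],[.5228,.1916,.014],[.5228,.1916,.076]],s))
E
```

```text
clock: 1.1
eef_pos: [0.5774, -0.3343, 0.2438]
ee_rot: [-2.712, -1.585, 0.001]
wrist_force: [1.1, -0.4, -0.1]
width: 0.0868
gripper_force: 0.0
clock: 2.1
eef_pos: [0.6584, 0.1467, 0.2438]
ee_rot: [-1.918, -2.487, 0.001]
wrist_force: [0.4, 0.5, -0.6]
width: 0.0871
gripper_force: 0.0
2.1 [0.65835908 0.14672448 0.2438203 ] [ 0.22919457  0.45452076 -0.68230289  1.36381603  0.28352242  1.42207641
 -0.18786262]
(array([ 0.004, -0.009, -0.898]), array([ 24.06, -10.95,   0.66]))
[[147.30182791 -56.13034589]
 [163.83488653 116.0947391 ]
 [145.56094304 115.37160439]]
```

```bash
python3 -m jog '0 0 0 4 -1.8 0 8.7;0 0 0 4 -1.8 0 8.7;0 0 0 4 -1.8 0 8.7;0 0 0 4 -1.8 0 8.7;0 0 0 4 -1.8 0 8.7;0 0 0 4 -1.8 0.5 8.7;0 0 -0.148 0 0 0 8.7;0 0 -0.148 0 0 0 8.7;0 0 -0.148 0 0 0 8.7;0 0 -0.148 0 0 0 8.7'
python3 - <<'E'
from h import *
s,im=shot("wrist","pics/w2.png");print(s["clock"],s["eef_pos"],s["qpos"])
print(move([.4838,.3618,.24],down(np.radians(157.1))))
print(proj("wrist",[[.4838,.3618,.037],[.5228,.1916,.014],[.5228,.1916,.076]],s))
a=cv2.imread("pics/w1.png");cv2.imwrite("pics/w12.png",np.vstack([im[:300],a[:300]]))
E
```

```text
clock: 3.15
eef_pos: [0.4937, 0.3498, 0.239]
ee_rot: [-1.105, -2.941, 0.001]
wrist_force: [0.9, 0.0, -0.2]
width: 0.087
gripper_force: 0.0
3.15 [0.49371875 0.34977936 0.23903307] [ 0.05843878  0.34974225 -0.89650722  1.55144613  0.27650596  1.37479382
 -0.01092291]
(array([-0.001, -0.   , -0.314]), array([ 1.55,  0.27, -0.11]))
[[256.9434079  167.43824394]
 [188.29998892 257.9298518 ]
 [176.91073514 281.79803606]]
```

View pics/w12.png

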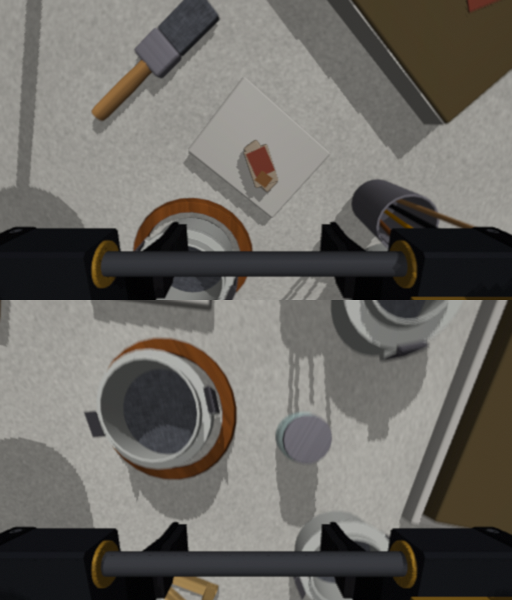

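The top part (latest view) shows the fragment at about (261,164), long axis from (248,145) to (272,186). The lower part (earlier view) shows the ring near (167,108) and the neck rim near (149,113), with catches left and right. Next I measure both by segmentation.

```bash
cat >> h.py <<'E'
def frag(im,s,ztop=.037,box=(200,110,330,220)):
    x0,y0,x1,y1=box;h=cv2.cvtColor(im,cv2.COLOR_BGR2HSV)[y0:y1,x0:x1]
    m=((h[...,1]>45)&(h[...,2]>40)).astype(np.uint8)
    m=cv2.morphologyEx(m,cv2.MORPH_OPEN,np.ones((2,2)))
    c=max(cv2.findContours(m,0,1)[0],key=cv2.contourArea)[:,0]+[x0,y0]
    W=np.array([ray("wrist",u,v,ztop,s)[:2] for u,v in c])
    r=cv2.minAreaRect((W*1000).astype(np.float32));return r,c
E
python3 - <<'E'
from h import *
im=cv2.imread("pics/w2.png");s=state();
r,c=frag(im,s);print(r,c.min(0),c.max(0))
print(ray("wrist",261,164,.037,s))
# ring from w1: need that pose
from scipy.optimize import least_squares
s1={"eef_pos":np.array([.65835908,.14672448,.2438203]),"ee_rot":np.array([-1.918,-2.487,.001])}
a=cv2.imread("pics/w1.png");h=cv2.cvtColor(a,cv2.COLOR_BGR2HSV)
m=((h[...,1]>110)).astype(np.uint8);m[:,260:]=0;m[:25]=0;m[200:]=0
ys,xs=np.nonzero(m);W=np.array([ray("wrist",u,v,.014,s1)[:2] for u,v in zip(xs,ys)])*1000
print(len(xs),cv2.minEnclosingCircle(W.astype(np.float32)))
E
```

```text
((487.55682373046875, 366.4831848144531), (30.630916595458984, 65.71272277832031), 67.9561996459961) [245 142] [277 191]
[0.48373658 0.36842947 0.037     ]Traceback (most recent call last):
  File "<stdin>", line 10, in <module>
  File "h.py", line 12, in ray
    K,M=cam(n,s);d=M[:3,:3]@np.array([(u-K[0,2])/K[0,0],-(v-K[1,2])/K[1,1],-1]);o=M[:3,3]
        ~~~^^^^^
  File "h.py", line 5, in cam
    c=get_calibration(n);K=c["intrinsics"]
ValueError: time passes only in moves, steps and waits
```

```bash
sed -i 's/^def cam/CAL={n:get_calibration(n) for n in ("wrist","top","scene")}\ndef cam/; s/c=get_calibration(n);K/c=CAL[n];K/' h.py
python3 - <<'E'
from h import *
s1={"eef_pos":np.array([.65835908,.14672448,.2438203]),"ee_rot":np.array([-1.918,-2.487,.001])}
a=cv2.imread("pics/w1.png");h=cv2.cvtColor(a,cv2.COLOR_BGR2HSV)
m=((h[...,1]>110)).astype(np.uint8);m[:,260:]=0;m[:25]=0;m[200:]=0
ys,xs=np.nonzero(m);W=np.array([ray("wrist",u,v,.014,s1)[:2] for u,v in zip(xs,ys)])*1000
print(len(xs),cv2.minEnclosingCircle(W.astype(np.float32)))
print(move([.486,.367,.14],down(np.radians(158))))
E
```

```text
3061 ((526.8782958984375, 197.0673828125), 88.712158203125)
(array([-0.001, -0.   , -0.33 ]), array([1.72, 0.81, 9.89]))
```

```bash
python3 -m jog '0 0 0 1.7 0.8 0 8.7;0 0 -0.11 0 0 3.3 8;0 0 -0.11 0 0 3.3 7;0 0 -0.11 0 0 3.3 6;0 0 0 0 0 0 5.6;0 0 0 0 0 0 5.6;0 0 0 0 0 0 5.6;0 0 0 0 0 0 5.6;0 0 0 0 0 0 5.6;0 0 0 0 0 0 5.6'
python3 - <<'E'
from h import *
s,im=shot("wrist","pics/w3.png");print(s["clock"],s["eef_pos"])
p=proj("wrist",[[.486,.367,.037]],s)[0].astype(int);print(p)
r,c=frag(im,s,box=(p[0]-70,max(p[1]-70,0),p[0]+70,p[1]+70));print(r,c.min(0),c.max(0))
cv2.polylines(im,[c.reshape(-1,1,2).astype(np.int32)],True,(0,255,0),1)
cv2.imwrite("pics/w3b.png",im[:280,100:420])
t=np.array(r[0])/1000
print(move([t[0],t[1],.0455],None,s))
E
```

```text
clock: 4.2
eef_pos: [0.4868, 0.3677, 0.1414]
ee_rot: [0.617, 3.079, 0.001]
wrist_force: [0.1, 1.2, -0.1]
width: 0.0562
gripper_force: 0.0
4.2 [0.48679808 0.36765095 0.14138177]
[253 200]
((486.360107421875, 367.250244140625), (30.032299041748047, 67.13011932373047), 67.79541015625) [238 166] [270 234]
(array([0., 0., 0.]), array([ 0.04, -0.06,  9.59]))
```

View pics/w3b.png

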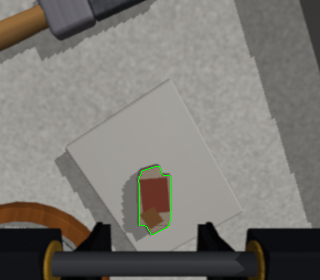

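The outlined fragment sits centred at crop (154,199), right between the fingers, so I go down and grip.

```bash
python3 -m jog '0 0 0 0 0 3.5 5.6;0 0 0 0 0 3.5 5.6;0 0 0 0 0 2 5.6;0 0 0 0 0 0.6 5.6;0 0 0 0 0 0 4.5;0 0 0 0 0 0 3.5;0 0 0 0 0 0 2.5;0 0 0 0 0 0 2.5;0 0 0 0 0 0 2.5;0 0 0 0 0 0 2.5' 15
python3 - <<'E'
from h import *
print(state()["clock"],move([.5228,.1916,.24],down(np.radians(158))))
E
```

```text
clock: 5.25
eef_pos: [0.4869, 0.3677, 0.0452]
ee_rot: [0.616, 3.08, 0.001]
wrist_force: [-0.4, 0.4, 4.4]
width: 0.0318
gripper_force: 15.0
5.25 (array([ 0.001,  0.001, -0.011]), array([-10.11, -14.86, -19.48]))
```

```bash
python3 -m jog '0 0 0 0 0 -4 2.5;0 0 0 0 0 -4 2.5;0 0 0 0 0 -4 2.5;0 0 0 -3.2 -3 -1.5 2.5;0 0 0 -3.2 -3 -1.5 2.5;0 0 0 -3.2 -3 -1.5 2.5;0 0 0 -3.2 -3 -1.5 2.5;0 0 0 -3.2 -2.9 -1.5 2.5;0 0 0 0 0 0 2.5;0 0 0 0 0 0 2.5'
cat >> h.py <<'E'
def edges(name,im,s,z,c0,rr,band=6,lo=40,hi=100):
    # fit circle (world, mm) to canny edge pixels lying within band mm of radius rr around c0 at height z
    e=cv2.Canny(cv2.GaussianBlur(im,(3,3),0),lo,hi);ys,xs=np.nonzero(e)
    W=np.array([ray(name,u,v,z,s)[:2] for u,v in zip(xs,ys)])*1000
    from scipy.optimize import least_squares
    c=np.array(c0)*1000;r=rr
    for b in (band,band*.6,band*.35):
        d=np.hypot(*(W-c).T);P=W[abs(d-r)<b]
        f=least_squares(lambda q:np.hypot(*(P-q[:2]).T)-q[2],[*c,r],loss="soft_l1");c,r=f.x[:2],f.x[2]
    return c,r,len(P),np.sqrt(np.mean(f.fun**2))
E
python3 - <<'E'
from h import *
s,im=shot("wrist","pics/w4.png");print(s["clock"],s["eef_pos"],s["width"])
print(proj("wrist",[[.5228,.1916,.076]],s))
for z,r in((.014,92),(.014,73),(.06,66),(.076,43.5),(.076,46.5),(.076,48),(.076,51),(.076,52.5),(.076,55.5)): print(z,r,edges("wrist",im,s,z,(.5245,.1945),r))
E
```

```text
clock: 6.25
eef_pos: [0.5774, 0.1667, 0.2393]
ee_rot: [-0.621, -3.079, -0.0]
wrist_force: [-0.5, 1.4, -1.6]
width: 0.0316
gripper_force: 15.0
6.25 [0.57736483 0.16671005 0.23932316] 0.03161361991801217
[[256.54546234 133.62300732]]
0.014 92 (array([525.09797438, 195.05707608]), np.float64(88.23953846835487), 489, np.float64(0.5449414119039981))
0.014 73 (array([527.66030839, 195.34029242]), np.float64(74.97017825504966), 392, np.float64(0.6710025160811792))
0.06 66 (array([525.25037466, 195.26873871]), np.float64(65.48550332809997), 402, np.float64(0.6581665788726401))
0.076 43.5 (array([522.80860328, 194.89450573]), np.float64(44.19220408727467), 299, np.float64(0.49565200985869484))
0.076 46.5 (array([521.51167603, 191.36216502]), np.float64(47.17970678278842), 255, np.float64(0.9200619118427781))
0.076 48 (array([525.03752384, 195.58716991]), np.float64(51.96999868440026), 350, np.float64(0.4062424582972709))
0.076 51 (array([525.2456828 , 195.06173962]), np.float64(52.309573130696975), 414, np.float64(1.1217933963923583))
0.076 52.5 (array([525.25319881, 195.01819636]), np.float64(52.33576278905503), 417, np.float64(1.1362834955294072))
0.076 55.5 (array([525.53663576, 194.20453285]), np.float64(52.87779757542462), 426, np.float64(1.156607341416736))
```

View pics/w4.png

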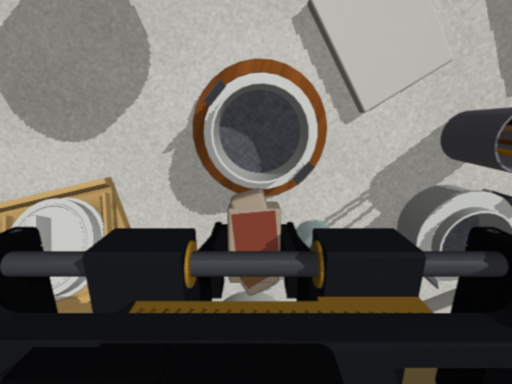

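The tub is centred at (260,130), the catches are at (215,93) and (303,174), and the fragment is held level between the fingers. The fitted circles agree on a tub axis at (0.5252, 0.1952), with a neck radius of about 52 mm.

```bash
python3 -m jog '0 0 0 3 0.3 0 2.5;0 0 0 2.9 0.3 0 2.5;0 0 0 0 0 2 2.5;0 0 0 0 0 3 2.5;0 0 0 0 0 3 2.5;0 0 0 0 0 3 2.5;0 0 0 0 0 1 2.5;0 0 0 0 0 0 2.5;0 0 0 0 0 0 2.5;0 0 0 0 0 0 2.5'
python3 - <<'E'
from h import *
print(state()["clock"],move([.5252,.1952,.0503]))
E
```

```text
clock: 7.3
eef_pos: [0.5256, 0.1974, 0.1212]
ee_rot: [0.615, 3.078, 0.002]
wrist_force: [0.4, -0.4, -0.9]
width: 0.0319
gripper_force: 15.0
7.3 (array([0., 0., 0.]), array([-0.03, -0.23,  7.09]))
```

```bash
python3 -m jog '0 0 0 0 -0.2 2 2.5;0 0 0 0 0 2.5 2.5;0 0 0 0 0 2 2.5;0 0 0 0 0 0.55 2.5;0 0 0 0 0 0 2.5;0 0 0 0 0 0 3.6;0 0 0 0 0 0 4.2;0 0 0 0 0 0 4.2;0 0 0 0 0 0 4.2;0 0 0 0 0 0 4.2'
python3 - <<'E'
from h import *
s=state();print(s["clock"],s["eef_pos"],s["wrist_force"],s["width"])
E
```

```text
clock: 8.3
eef_pos: [0.524, 0.1947, 0.0492]
ee_rot: [0.616, 3.08, -0.0]
wrist_force: [0.6, -0.8, 0.0]
width: 0.0419
gripper_force: 0.0
8.3 [0.52403775 0.1946849  0.04921526] [ 0.56997758 -0.83726748  0.01230388] 0.04194494311849946
```

```bash
python3 -m jog '0 0 0 0 0 -2 4.2;0 0 0 0 0 -4 4.2;0 0 0 0 0 -4 4.2;0 0 0 0 0 -4 6;0 0 0 0 0 -4 8;0 0 -0.116 -3 0 -1 8;0 0 -0.116 -3 0 0 8;0 0 0 0 0 0 8;0 0 0 0 0 0 8;0 0 0 0 0 0 8'
python3 - <<'E'
from h import *
s,im=shot("wrist","pics/w5.png");print(s["clock"],s["eef_pos"],s["qpos"])
c0=(.5252,.1952)
for z,r in((.014,90),(.06,66),(.076,44.2),(.076,52)): print(z,r,edges("wrist",im,s,z,c0,r))
y=-np.radians(9.5);Rz=R.from_euler("z",y);up=Rz.apply([np.cos(np.pi/6),0,.5]);n=Rz.apply([-.5,0,np.cos(np.pi/6)]);yy=Rz.apply([0,1,0])
Rt=R.from_matrix(np.c_[-up,yy,-n])
o=np.array([.554,-.1044,.058]);print(o+.12*n, o+.044*n)
print(move(o+.14*n,Rt,s)); print(move(o+.14*n,down(np.radians(170.5)),s))
cv2.imwrite("pics/w5c.png",im[:260])
E
```

```text
clock: 9.3
eef_pos: [0.5794, 0.1758, 0.2387]
ee_rot: [-0.254, -3.13, -0.0]
wrist_force: [-0.1, 0.5, -0.3]
width: 0.0789
gripper_force: 0.0
9.3 [0.57937585 0.17575236 0.23869294] [ 0.42247898  0.37153842 -0.95874964  1.54956401  0.30662276  1.38182776
  0.84631099]
0.014 90 (array([525.2583335 , 194.72561914]), np.float64(88.3198562808924), 503, np.float64(0.5468623709057255))
0.06 66 (array([525.33895193, 194.98118194]), np.float64(65.46485568817444), 402, np.float64(0.6697130278790858))
0.076 44.2 (array([522.29914449, 193.77016519]), np.float64(44.32304753789179), 176, np.float64(0.4934114692014416))
0.076 52 (array([525.34109302, 194.8672721 ]), np.float64(52.3361773164341), 423, np.float64(1.1322472554280143))
[ 0.49482286 -0.09449714  0.16192305] [ 0.53230172 -0.10076895  0.09610512]
(array([ 0.001, -0.525,  0.004]), array([  4.98, -28.03,   5.95]))
(array([-0.   , -0.001,  0.004]), array([  4.98, -28.03,   5.95]))
```

View pics/w5c.png

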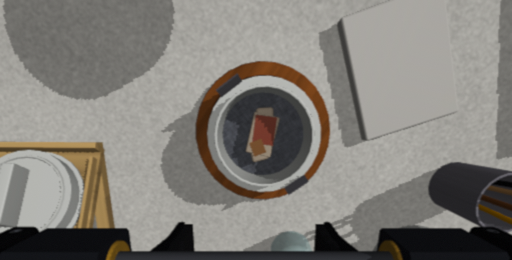

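The fragment lies painted face up in the tub near (263,133). Now to the first lid (left place).

```bash
python3 -m jog '0 0 0 0.8 -4.7 0 8;0 0 0 0.8 -4.7 0 8;0 0 0 0.8 -4.7 0 8;0 0 0 0.8 -4.7 0 8;0 0 0 0.8 -4.7 0 8;0 0 0 0.9 -4.5 0 7;0 -0.131 0 0 0 1 6;0 -0.131 0 0 0 1 5;0 -0.131 0 0 0 1 5;0 -0.131 0 0 0 1 5'
python3 - <<'E'
from h import *
s,im=shot("wrist","pics/w6.png");print(s["clock"],s["eef_pos"],s["qpos"])
y=-np.radians(9.5);Rz=R.from_euler("z",y);up=Rz.apply([np.cos(np.pi/6),0,.5]);n=Rz.apply([-.5,0,np.cos(np.pi/6)]);yy=Rz.apply([0,1,0])
Rt=R.from_matrix(np.c_[-up,yy,-n]);o=np.array([.554,-.1044,.058])
print(move(o+.044*n,Rt,s))
P=[o+.044*n+a*up+b*yy for a in(-.035,.035) for b in(-.007,.007)]
q=proj("wrist",P,s);print(q)
for p in q: cv2.circle(im,tuple(int(v) for v in p),2,(0,0,255),-1)
t=np.linspace(0,2*np.pi,60)
for r,h,c in((.061,.02,(0,255,0)),(.066,.0035,(255,0,0))):
  cv2.polylines(im,[proj("wrist",[o+h*n+r*(np.cos(a)*up+np.sin(a)*yy) for a in t],s).astype(np.int32).reshape(-1,1,2)],True,c,1)
cv2.imwrite("pics/w6b.png",im)
E
```

```text
clock: 10.35
eef_pos: [0.4864, -0.0986, 0.2038]
ee_rot: [0.233, 2.707, -0.061]
wrist_force: [-1.0, -0.8, -0.4]
width: 0.0521
gripper_force: 0.0
10.35 [ 0.48644648 -0.09857581  0.20375293] [ 0.77899533 -0.30070167 -0.54582964  2.18969687 -0.23485186  0.79304921
  1.74887575]
(array([-0.01 , -0.097, -0.003]), array([ 0.3 ,  0.66, 11.68]))
[[254.18606445 159.65982289]
 [268.67641859 159.64756675]
 [254.2570641  229.35683104]
 [268.09554374 229.38283177]]
```

View pics/w6b.png

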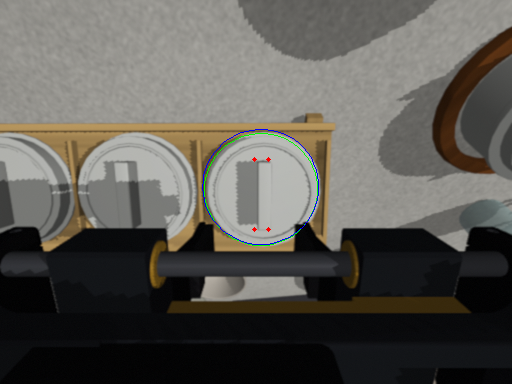

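The overlay (red bar corners, circles) lies within about 3 px of the real bar, at (258–272, 162–231), and the lid circle at (261,190). Tilt is short by 0.1 rad because joint 2 sits at its limit; that should ease as I go in.

```bash
python3 -m jog '0 0 0 0.1 0.9 2 5;0 0 0 0 0 2 5;0 0 0 0 0 2 5;0 -0.05 0 0 0 0 5;0 -0.047 0 0 0 0 5;0 0 0 0 0 0 5;0 0 0 0 0 0 5;0 0 0 0 0 0 5;0 0 0 0 0 0 5;0 0 0 0 0 0 5'
cat >> h.py <<'E'
def rack(yd=-9.5,tilt=30):
    t=np.radians(tilt);Rz=R.from_euler("z",np.radians(yd));up=Rz.apply([np.cos(t),0,np.sin(t)]);n=Rz.apply([-np.sin(t),0,np.cos(t)]);yy=Rz.apply([0,1,0])
    return R.from_matrix(np.c_[-up,yy,-n]),up,n,yy
E
python3 - <<'E'
from h import *
s,im=shot("wrist","pics/w7.png");print(s["clock"],s["eef_pos"],s["qpos"])
Rt,up,n,yy=rack();o=np.array([.554,-.1044,.058])
print(move(o+.044*n,Rt,s),R.from_rotvec(s["ee_rot"]).as_matrix().round(3))
h=cv2.resize(im[60:300,150:370],None,fx=2.5,fy=2.5);cv2.imwrite("pics/w7c.png",h)
E
```

```text
clock: 11.4
eef_pos: [0.5169, -0.0936, 0.1555]
ee_rot: [0.216, 2.603, -0.073]
wrist_force: [-0.2, 0.6, 0.9]
width: 0.05
gripper_force: 0.0
11.4 [ 0.5168691  -0.09355764  0.15545717] [ 0.7766487  -0.22674833 -0.60574592  2.27692794 -0.21847906  0.52783615
  1.71280707]
(array([-0.01 ,  0.007,  0.003]), array([ 1.59, -0.39,  5.95])) [[-0.851  0.167  0.498]
 [ 0.139  0.986 -0.093]
 [-0.506 -0.01  -0.862]]
```

View pics/w7c.png

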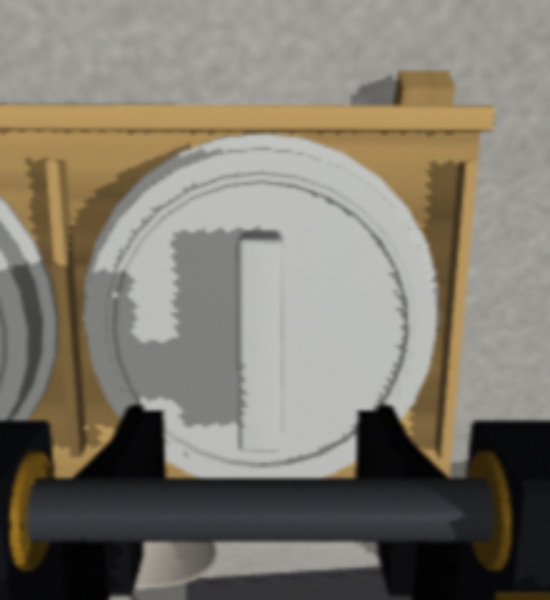

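The view is now square to the rack; bar top centre at full-image (254.3,196.4), which works out to tool x +1.6, y +0.1, z +5.95 cm.

```bash
python3 -m jog '0 0 0 1.6 0.1 0 5;0 0 0 0 0 2 5;0 0 0 0 0 2 5;0 0 0 0 0 1.4 5;0 0 0 0 0 0.4 5;0 0 0 0 0 0 5;0 0 0 0 0 0 3;0 0 0 0 0 0 0.8;0 0 0 0 0 0 0.8;0 0 0 0 0 0 0.8' 35
python3 - <<'E'
from h import *
s=state();print(s["clock"],s["qpos"])
Rt,up,n,yy=rack();o=np.array([.554,-.1044,.058]);print(move(o+.044*n,Rt,s))
E
```

```text
clock: 12.45
eef_pos: [0.532, -0.0958, 0.0975]
ee_rot: [0.216, 2.603, -0.074]
wrist_force: [-0.3, -0.6, 0.3]
width: 0.0258
gripper_force: 0.0
12.45 [ 0.83798451 -0.07297444 -0.70853671  2.30125322 -0.0356197   0.36516754
  1.55311136]
(array([-0.01 ,  0.008,  0.003]), array([-0.02, -0.48,  0.18]))
```

```bash
python3 -m jog '0 0 0 0 0 0 0.8;0 0 0 0 0 0 0.8;0 0 0 0 0 0 0.8;0 0 0 0 0 -0.5 0.8;0 0 0 0 0 -1 0.8;0 0 0 0 0 -2 0.8;0 0 0 0 0 -2 0.8;0 0 0 0 0 -2 0.8;0 0 0 0 0 0 0.8;0 0 0 0 0 0 0.8' 35
python3 - <<'E'
from h import *
s,im=shot("wrist","pics/w8.png");print(s["clock"],s["qpos"])
print(move([.5253,.1949,.22],down(np.radians(170.5)),s))
E
```

```text
clock: 13.45
eef_pos: [0.4945, -0.0886, 0.1615]
ee_rot: [0.215, 2.603, -0.073]
wrist_force: [-0.2, -0.1, -1.1]
width: 0.0136
gripper_force: 35.0
13.45 [ 0.7439187  -0.30015955 -0.56320605  2.31488003 -0.27325515  0.56233044
  1.75661856]
(array([-0.011,  0.531,  0.001]), array([-1.65, 28.4 , -6.16]))
```

```bash
python3 -m jog '0 0.133 0 0 0 -1.5 0.8;0 0.133 0 0 0 -1.5 0.8;0 0.133 0 0 0 -1.5 0.8;0 0.132 0 0 0 -1.5 0.8;0 0 0 0 4.7 0 0.8;0 0 0 0 4.7 0 0.8;0 0 0 0 4.7 0 0.8;0 0 0 0 4.7 0 0.8;0 0 0 0 4.7 0 0.8;0 0 0 0 3.5 0 0.8'
python3 - <<'E'
from h import *
s,im=shot("wrist","pics/w9.png");print(s["clock"],s["qpos"])
print(move([.5253,.1949,.22],down(np.radians(170.5)),s))
T0={"eef_pos":np.zeros(3),"ee_rot":np.zeros(3)}
for z,r in((.044-.0035,66),(.024,61)): print(edges("wrist",im,T0,z,(0,0),r,band=5))
t=np.linspace(0,2*np.pi,90);b=im.copy()
for r,h,c in((.061,.024,(0,255,0)),(.066,.0405,(0,0,255))):
  cv2.polylines(b,[proj("wrist",[[r*np.cos(a),r*np.sin(a),h] for a in t],T0).astype(np.int32).reshape(-1,1,2)],True,c,1)
cv2.imwrite("pics/w9b.png",b)
E
```

```text
clock: 14.5
eef_pos: [0.5209, 0.1848, 0.215]
ee_rot: [-0.261, -3.131, 0.012]
wrist_force: [-0.6, -0.0, -1.1]
width: 0.0137
gripper_force: 35.0
14.5 [ 0.42387164  0.23896849 -0.92972857  1.70838298  0.20487576  1.2984598
  0.85607205]
(array([-0.008,  0.   , -0.   ]), array([-0.27,  1.07, -0.51]))
(array([2.81487482, 0.3124854 ]), np.float64(65.08304080350595), 323, np.float64(0.9758962921179145))
(array([-0.26454583,  0.34467946]), np.float64(60.28469423949377), 435, np.float64(0.888631930437555))
```

View pics/w9b.png

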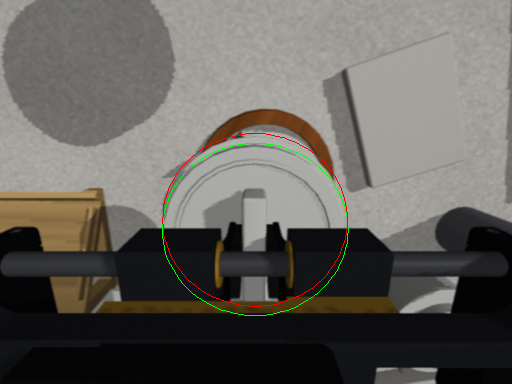

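The held lid sits at about (255,225) right over the tub, with the fitted rims within 1–3 mm of the tool axis. I've used up the ten pictures, so from here I work from numbers only.

```bash
python3 - <<'E'
from h import *
im=cv2.imread("pics/w9.png");g=cv2.cvtColor(im,cv2.COLOR_BGR2GRAY).astype(np.float32)
T0={"eef_pos":np.zeros(3),"ee_rot":np.zeros(3)}
R_=np.arange(40,73,1.)
print("r",R_.astype(int))
for z in(.0255,.042):
  print(z)
  for a in(-75,-50,-25,0,25,50,75):
    an=np.radians(a);q=proj("wrist",[[r*np.cos(an)/1e3,r*np.sin(an)/1e3,z] for r in R_],T0).astype(np.float32)
    print(a,cv2.remap(g,q[:,0],q[:,1],cv2.INTER_LINEAR).ravel().astype(int))
x=np.arange(20,50,1.)
q=proj("wrist",[[v/1e3,0,0.0015] for v in x],T0).astype(np.float32);print("bar end x20..",cv2.remap(g,q[:,0],q[:,1],1).ravel().astype(int))
E
```

```text
r [40 41 42 43 44 45 46 47 48 49 50 51 52 53 54 55 56 57 58 59 60 61 62 63
 64 65 66 67 68 69 70 71 72]
0.0255
-75 [169 169 169 169 169 169 169 169 169 166 150 157 166 146 153 163 168 169
 169 168 147 117 123 144 155 160 163 160 154 156 159 160 161]
-50 [169 169 169 169 169 169 169 169 169 161 144 166 148 131 165 169 169 169
 169 164 127 118 120 115 117 119 116 114 113 123 152 164 167]
-25 [170 170 171 170 170 170 170 170 169 145 160 165 136 162 171 170 170 170
 170 163 112 155 172 172 169 116  67  64  60  63 103 140 164]
0 [171 171 171 171 171 171 171 169 154 140 166 162 157 170 171 171 170 171
 172 158 111 149 175 175 176 167 168 166 141 124 117 116  82]
25 [170 170 170 170 170 170 168 161 139 142 169 167 168 170 170 170 170 170
 172 158 168 174 174 174 174 173 173 164 127 104  64  67  70]
50 [169 169 169 169 169 165 157 155 138 139 169 170 170 169 169 169 169 169
 172 171 173 172 125  87 131 158 162 163 165 166 150 122 112]
75 [169 169 169 169 169 163 157 157 127 119 161 167 168 168 169 169 169 169
 172 174 170 165 159 157 158 160 162 162 162 161 159 159 159]
0.042
-75 [162 168 16
[... 389 characters left out ...]
 55  81 120]
0 [171 171 171 171 170 161 136 155 168 157 160 171 171 171 170 171 171 169
 124 120 168 175 175 176 167 166 169 144 132 118 119 108  73]
25 [170 170 170 169 163 159 137 149 169 165 165 169 170 170 170 171 171 172
 147 147 174 174 175 176 176 173 173 172 147 115 102  65  60]
50 [169 169 169 169 169 167 160 150 126 154 170 170 170 169 169 169 169 169
 170 175 173 173 173 170 116  65  62  64  82 129 160 167 167]
75 [169 169 169 169 169 169 169 167 159 158 146 111 145 167 169 169 169 169
 168 169 169 170 169 169 165 161 159 159 160 161 164 166 166]
bar end x20.. [170 170 170 170 170 170 170 170 170 170 170 170 171 170 131 111 110 109
 107 124 165 170 170 170 170 171 171 171 171 171]
```

```bash
cat >> h.py <<'E'
from scipy.optimize import brute
def gmag(path):
    g=cv2.GaussianBlur(cv2.imread(path),(0,0),1.).astype(np.float32)
    return np.sqrt((cv2.Sobel(g,5,1,0)**2+cv2.Sobel(g,5,0,1)**2).sum(2))
def circfit(path,s,circ,ranges,zfun,ang):
    G=np.minimum(gmag(path),150);a=np.radians(ang)
    def f(p):
        v=0
        for r,h in circ:
            P=np.c_[p[0]+r*np.cos(a),p[1]+r*np.sin(a),np.full(len(a),zfun(p,h))]/1e3
            q=proj("wrist",P,s).astype(np.float32);v-=cv2.remap(G,q[:,0],q[:,1],1).mean()
        return v
    r=brute(f,ranges,full_output=True,finish=None);return r[0],r[1]
E
python3 - <<'E'
from h import *
T0={"eef_pos":np.zeros(3),"ee_rot":np.zeros(3)}
ang=np.r_[-80:81:4]
sl=(slice(-4,4.1,.5),slice(-3,3.1,.5),slice(42,51.1,.5))
for c in([(66,3.5)],[(61,20)],[(66,3.5),(61,20)]): print(c,circfit("pics/w9.png",T0,c,sl,lambda p,h:p[2]-h,ang))
s5={"eef_pos":np.array([.57937585,.17575236,.23869294]),"ee_rot":np.array([-.254,-3.13,0])}
full=np.r_[0:360:4]
for c in([(92,14)],[(66,60)],[(52.5,76)],[(51,76)],[(55.5,76)],[(48,76)],[(46.5,76)]):
  print(c,circfit("pics/w5.png",s5,c,(slice(519,531,.5),slice(189,201,.5)),lambda p,h:h,full))
E
```

```text
[(66, 3.5)] (array([ 2.5, -2.5, 51. ]), np.float32(-104.476074))
[(61, 20)] (array([-1.5,  1.5, 42. ]), np.float32(-102.81226))
[(66, 3.5), (61, 20)] (array([-2.5,  0. , 48.5]), np.float32(-183.47684))
[(92, 14)] (array([527.5, 191. ]), np.float32(-97.36659))
[(66, 60)] (array([525.5, 195.5]), np.float32(-146.95633))
[(52.5, 76)] (array([525., 196.]), np.float32(-145.48717))
[(51, 76)] (array([525.5, 195. ]), np.float32(-144.76723))
[(55.5, 76)] (array([529. , 191.5]), np.float32(-123.20313))
[(48, 76)] (array([520.5, 198.5]), np.float32(-122.24262))
[(46.5, 76)] (array([519.5, 196.5]), np.float32(-115.19176))
```

```bash
python3 -m jog '-0.008 0 0 -0.1 1.1 0 0.8;0 0 0 0 0 2 0.8;0 0 0 0 0 2.5 0.8;0 0 0 0 0 2.5 0.8;0 0 0 0 0 1 0.8;0 0 0 0 0 0.4 0.8;0 0 0 0 0 0 0.8;0 0 0 0 0 0 0.8;0 0 0 0 0 0 0.8;0 0 0 0 0 0 0.8'
python3 - <<'E'
from h import *
import time
s=state();print(s["clock"],s["wrist_torque"])
xt=np.array([-.986,.165,0]);print(move(np.array([.5253,.1951,.12])+.002*xt,down(np.radians(170.5)),s))
E
```

```text
clock: 15.55
eef_pos: [0.5242, 0.1919, 0.1318]
ee_rot: [0.264, 3.129, -0.003]
wrist_force: [0.4, -0.3, -1.2]
width: 0.0138
gripper_force: 35.0
15.55 [ 0.06308072 -0.13072546  0.0123484 ]
(array([-0.002,  0.001, -0.003]), array([0.15, 0.33, 1.17]))
```

```bash
python3 -m jog '0 0 0 0.15 0.3 0 0.8;0 0 0 0 0 0.3 0.8;0 0 0 0 0 0.2 0.8;0 0 0 0 0 0.1 0.8;0 0 0 0 0 0.1 0.8;0 0 0 0 0 0.1 0.8;0 0 0 0 0 0 0.8;0 0 0 0 0 0 0.8;0 0 0 0 0 0 0.8;0 0 0 0 0 0 0.8'
python3 - <<'E'
from h import *
s=state();print(s["clock"],s["wrist_torque"])
xt=np.array([-.986,.165,0]);print(move(np.array([.5253,.1951,.12])+.002*xt,down(np.radians(170.5)),s))
E
```

```text
clock: 16.55
eef_pos: [0.5224, 0.1951, 0.1238]
ee_rot: [-0.264, -3.13, 0.004]
wrist_force: [-4.4, -1.0, 6.9]
width: 0.0138
gripper_force: 35.0
16.55 [-0.28401625  0.49853884  0.00540935]
(array([-0.003, -0.   , -0.002]), array([-0.08,  0.05,  0.38]))
```

```bash
python3 -m jog '0 0 0 0 0 0.1 0.8;0 0 0 -0.12 0 0 0.8;0 0 0 0 0.12 0 0.8;0 0 0 0.12 0 0 0.8;0 0 0 0.12 0 0.05 0.8;0 0 0 0 -0.12 0 0.8;0 0 0 0 -0.12 0 0.8;0 0 0 -0.12 0 0 0.8;0 0 0 -0.12 0 0 0.8;0 0 0 0.12 0.12 0 0.8'
python3 - <<'E'
from h import *
s=state();print(s["clock"],s["wrist_torque"])
xt=np.array([-.986,.165,0]);print(move(np.array([.5253,.1951,.12])+.002*xt,down(np.radians(170.5)),s))
E
```

```text
clock: 17.55
eef_pos: [0.5225, 0.1951, 0.1237]
ee_rot: [-0.264, -3.13, 0.006]
wrist_force: [-6.1, -5.0, 15.3]
width: 0.0137
gripper_force: 35.0
17.55 [-1.0821062   1.00118931 -0.07003204]
(array([-0.004, -0.   , -0.002]), array([-0.08,  0.05,  0.37]))
```

```bash
python3 -m jog '0 0 0 0 0 -0.05 0.8;0 0 0 0.04 -0.03 0 0.8;0 0 0 0.04 -0.03 0 0.8;0 0 0 0.04 -0.03 0 0.8;0 0 0 0.04 -0.03 0 0.8;0 0 0 0 0 0.05 0.8;0 0 0 0 0 0 0.8;0 0 0 0 0 0 0.8;0 0 0 0 0 0 0.8;0 0 0 0 0 0 0.8'
python3 - <<'E'
from h import *
s=state();print(s["clock"],s["wrist_torque"])
E
```

```text
clock: 18.55
eef_pos: [0.5224, 0.195, 0.1237]
ee_rot: [0.264, 3.127, -0.001]
wrist_force: [-1.1, 0.8, 11.6]
width: 0.0142
gripper_force: 35.0
18.55 [-0.12988587  0.11463712 -0.06085644]
```

```bash
python3 -m jog '0 0 0 0 0 -0.25 0.8;0 0 0 -0.08 0.06 0 0.8;0 0 0 0 0 0.1 0.8;0 0 0 0.12 0 0 0.8;0 0 0 -0.12 0.12 0 0.8;0 0 0 -0.12 -0.12 0.02 0.8;0 0 0 0.12 -0.12 0 0.8;0 0 0 0 0.12 0.02 0.8;0 0 0 0 0 0.1 0.8;0 0 0 0 0 0 0.8'
python3 - <<'E'
from h import *
s=state();print(s["clock"],s["wrist_torque"])
E
```

```text
clock: 19.55
eef_pos: [0.5219, 0.1945, 0.1237]
ee_rot: [-0.264, -3.13, 0.006]
wrist_force: [-6.8, -3.7, 17.2]
width: 0.0133
gripper_force: 35.0
19.55 [-0.65656754  1.14970511  0.02062567]
```

```bash
python3 -m jog '0 0 0 0 0 -0.25 0.8;0 0 0 0 0 -0.25 0.8;0 0 0 0 0 0 0.8;0 0 0 0 0 0 0.8;0 0 0 0 0 0 0.8;0 0 0 0 0 0 0.8;0 0 0 0 0 0 0.8;0 0 0 0 0 0 0.8;0 0 0 0 0 0 0.8;0 0 0 0 0 0 0.8' 50
python3 - <<'E'
from h import *
s,im=shot("wrist","pics/w10.png");print(s["clock"],s["wrist_torque"],s["eef_pos"])
T0={"eef_pos":np.zeros(3),"ee_rot":np.zeros(3)}
sl=(slice(-4,4.1,.5),slice(-3,3.1,.5),slice(42,51.1,.5))
print(circfit("pics/w10.png",T0,[(66,3.5),(61,20)],sl,lambda p,h:p[2]-h,np.r_[-80:81:4]))
for p in ("pics/w9.png","pics/w10.png"):
  g=cv2.cvtColor(cv2.imread(p),cv2.COLOR_BGR2GRAY).astype(np.float32)
  x=np.arange(28,40,.5);q=proj("wrist",[[v/1e3,0,0] for v in x],T0).astype(np.float32);print(cv2.remap(g,q[:,0],q[:,1],1).ravel().astype(int))
  y=np.arange(-10,10,1.);q=proj("wrist",[[.028,v/1e3,0] for v in y],T0).astype(np.float32);print(cv2.remap(g,q[:,0],q[:,1],1).ravel().astype(int))
E
```

```text
clock: 20.55
eef_pos: [0.5218, 0.1945, 0.1265]
ee_rot: [-0.264, -3.13, 0.003]
wrist_force: [-0.6, -0.3, -1.7]
width: 0.0136
gripper_force: 50.0
20.55 [ 0.09571656 -0.13508082 -0.02948938] [0.52182491 0.19447669 0.12651243]
(array([-2.5,  0. , 48. ]), np.float32(-253.23294))
[170 170 171 170 170 170 170 170 170 171 173 169 150 128 114 111 111 110
 109 109 109 107 111 129]
[119 120 108 117 154 167 168 169 169 169 170 171 171 172 174 170 162 169
 169 169]
[171 171 171 171 171 171 171 171 171 172 173 170 152 130 116 112 111 111
 110 110 110 108 111 130]
[120 120 105 118 156 167 168 169 169 170 171 171 172 173 174 170 169 170
 170 170]
```

```bash
python3 -m jog '0 0 0 -0.11 0.13 0 0.8;0 0 0 0 0 0.1 0.8;0 0 0 0 0 0.1 0.8;0 0 0 0 0 0.1 0.8;0 0 0 0 0 0.1 0.8;0 0 0 0 0 0.1 0.8;0 0 0 0 0 0 0.8;0 0 0 0 0 0 0.8;0 0 0 0 0 0 0.8;0 0 0 0 0 0 0.8'
python3 - <<'E'
from h import *
s=state();print(s["clock"],s["wrist_torque"])
E
```

```text
clock: 21.6
eef_pos: [0.523, 0.1958, 0.1237]
ee_rot: [-0.264, -3.13, 0.006]
wrist_force: [-6.1, -3.0, 15.0]
width: 0.0136
gripper_force: 50.0
21.6 [-0.61126215  1.11566785 -0.06736854]
```

The lid stops at the same TCP height (0.1237) at several centred positions, so it is a wrong lid. I take it back to its place.

```bash
python3 -m jog '0 0 0 0 0 -3 0.8;0 0 0 0 0 -3 0.8;0 0 0 0 0 -3 0.8;0 0 0 0 -4.7 0 0.8;0 0 0 0 -4.7 0 0.8;0 0 0 0 -4.7 0 0.8;0 0 0 0 -4.7 0 0.8;0 0 0 0 -4.7 0 0.8;0 0 0 0 -4.7 0 0.8;0 -0.133 0 0 0 1.5 0.8'
python3 -m jog '0 -0.133 0 0 0 1.5 0.8;0 -0.133 0 0 0 1.5 0.8;0 -0.133 0 0 0 1.5 0.8;0 0 0 0 0 0 0.8;0 0 0 0 0 0 0.8;0 0 0 0 0 0 0.8;0 0 0 0 0 0 0.8;0 0 0 0 0 0 0.8;0 0 0 0 0 0 0.8;0 0 0 0 0 0 0.8'
python3 - <<'E'
from h import *
s=state();print(s["clock"],s["qpos"])
print(move([.532,-.0958,.0975],R.from_rotvec([.216,2.603,-.074]),s))
E
```

```text
clock: 22.6
eef_pos: [0.4778, -0.0901, 0.1977]
ee_rot: [0.267, 2.993, -0.019]
wrist_force: [0.5, 1.9, -1.3]
width: 0.0136
gripper_force: 50.0
clock: 23.6
eef_pos: [0.4872, -0.085, 0.1557]
ee_rot: [0.221, 2.618, -0.063]
wrist_force: [0.1, -0.1, -1.6]
width: 0.014
gripper_force: 50.0
23.6 [ 0.68073926 -0.29723203 -0.51158821  2.32633401 -0.24583938  0.56931484
  1.72527894]
(array([ 0.006, -0.016, -0.005]), array([-1.13, -0.29,  7.33]))
```

```bash
python3 -m jog '0 -0.016 0 -1.2 -0.3 1 0.8;0 0 0 0 0 2 0.8;0 0 0 0 0 2 0.8;0 0 0 0 0 1.5 0.8;0 0 0 0 0 0.5 0.8;0 0 0 0 0 0.15 0.8;0 0 0 0 0 0 2;0 0 0 0 0 0 3.5;0 0 0 0 0 0 4;0 0 0 0 0 0 4'
python3 - <<'E'
from h import *
s=state();print(s["clock"],s["qpos"])
print(move([.532,-.0958,.0975],R.from_rotvec([.216,2.603,-.074]),s))
E
```

```text
clock: 24.6
eef_pos: [0.5326, -0.0956, 0.1004]
ee_rot: [0.218, 2.601, -0.065]
wrist_force: [-1.1, -1.0, -0.4]
width: 0.0355
gripper_force: 0.0
24.6 [ 0.75422622 -0.07686375 -0.62313492  2.30104575 -0.0475528   0.37076721
  1.56315561]
(array([ 0.006,  0.002, -0.004]), array([ 0.2 , -0.03,  0.22]))
```

```bash
python3 -m jog '0 0 0 0 0 -1 4.5;0 0 0 0 0 -2.3 5;0 0 0 0 0 -2.3 5;0 0 0 0 -4.8 0 5;0 0 0 0 -4.8 0 5;0 0 0 0 -4.7 0 5;0 0 0 0 0 0 5;0 0 0 0 0 0 5;0 0 0 0 0 0 5;0 0 0 0 0 0 5'
python3 - <<'E'
from h import *
s,im=shot("wrist","pics/w11.png");print(s["clock"],s["qpos"])
Rg=R.from_rotvec([.216,2.603,-.074]);yv=Rg.as_matrix()[:,1];yv[2]=0
t=np.array([.532,-.0958,.0975])-.142*np.array([.165,.986,0])
w,d=move(t,Rg,s);print(w,d,yv)
T0={"eef_pos":np.zeros(3),"ee_rot":np.zeros(3)}
g=cv2.cvtColor(im,6).astype(np.float32)
# bar top plane at tool z = d[2]/100+.003 ; search bar edges
z=d[2]/100+.003
for k,vv in(("x",np.arange(-40,70,2.)),("y",np.arange(-20,21,1.))):
  P=[[v/1e3,d[1]/100+.001,z] if k=="x" else [d[0]/100+.01,v/1e3,z] for v in vv]
  q=proj("wrist",P,T0).astype(np.float32);print(k,np.c_[vv,cv2.remap(g,q[:,0],q[:,1],1).ravel()].astype(int).tolist())
# left lid put back: flange circle fit in world along slope
def fit(path,c0,zz):
  return circfit(path,T0,[(66,0),(61,16.5)],(slice(c0[0]-8,c0[0]+8,1),slice(c0[1]-8,c0[1]+8,1),slice(zz-6,zz+7,1)),lambda p,h:p[2]-h,np.r_[-80:81:4])
print(fit("pics/w11.png",(d[0]*10,d[1]*10),d[2]*10+44))
E
```

```text
clock: 25.6
eef_pos: [0.4807, -0.2298, 0.1482]
ee_rot: [0.215, 2.603, -0.063]
wrist_force: [1.1, 0.7, 1.8]
width: 0.0498
gripper_force: 0.0
25.6 [ 0.72727071 -0.15288798 -0.20787836  2.26336132 -0.39129456  0.55507944
  2.20424071]
[ 0.008 -0.    -0.001] [ 0.12 -0.11  5.82] [0.16773839 0.98577146 0.        ]
x [[-40, 54], [-38, 50], [-36, 44], [-34, 40], [-32, 33], [-30, 29], [-28, 174], [-26, 187], [-24, 187], [-22, 187], [-20, 187], [-18, 187], [-16, 188], [-14, 188], [-12, 187], [-10, 187], [-8, 187], [-6, 188], [-4, 187], [-2, 187], [0, 187], [2, 187], [4, 188], [6, 187], [8, 188], [10, 187], [12, 187], [14, 187], [16, 188], [18, 188], [20, 189], [22, 188], [24, 188], [26, 189], [28, 188], [30, 188], [32, 188], [34, 160], [36, 88], [38, 96], [40, 188], [42, 187], [44, 188], [46, 187], [48, 187], [50, 187], [52, 176], [54, 180], [56, 175], [58, 188], [60, 188], [62, 133], [64, 186], [66, 188], [68, 129]]
y [[-20, 126], [-19, 126], [-18, 125], [-17, 125], [-16, 126], [-15, 126], [-14, 126], [-13, 125], [-12, 126], [-11, 122], [-10, 107], [-9, 116], [-8, 145], [-7, 173], [-6, 184], [-5, 185], [-4, 185], [-3, 186], [-2, 186], [-1, 187], [0, 187], [1, 188], [2, 188], [3, 182], [4, 180], [5, 185], [6, 186], [7, 186], [8, 186], [9, 186], [10, 186], [11, 186], [12, 185], [13, 185], [14, 186], [15, 186], [16, 186], [17, 186], [18, 186], [19, 186], [20, 186]]
(array([-0.8, -3.1, 96.2]), np.float32(-256.57397))
```

```bash
python3 -m jog '0 0 0 -0.1 -0.25 1.5 4;0 0 0 0 0 2 4;0 0 0 0 0 1.5 3.5;0 0 0 0 0 0.6 3;0 0 0 0 0 0.2 2.5;0 0 0 0 0 0 0.8;0 0 0 0 0 0 0.8;0 0 0 0 0 0 0.8;0 0 0 0 0 0 0.8;0 0 0 0 0 0 0.8' 50
python3 - <<'E'
from h import *
s=state();print(s["clock"],s["qpos"])
E
```

```text
clock: 26.65
eef_pos: [0.5098, -0.2392, 0.0995]
ee_rot: [0.219, 2.602, -0.064]
wrist_force: [-3.9, 2.5, 6.9]
width: 0.0134
gripper_force: 50.0
26.65 [ 0.70978078 -0.00705113 -0.22007612  2.24853828 -0.40126512  0.41939799
  2.2204305 ]
```

```bash
python3 -m jog '0 0 0 0 0 -0.5 0.8;0 0 0 0 0 -1 0.8;0 0 0 0 0 -2 0.8;0 0 0 0 0 -2 0.8;0 0 0 0 0 -2 0.8;0 0.133 0 0 0 -1.5 0.8;0 0.133 0 0 0 -1.5 0.8;0 0.133 0 0 0 -1.5 0.8;0 0.128 0 0 0 -1.5 0.8;0 0 0 0 3 0 0.8'
python3 - <<'E'
from h import *
s=state();print(s["clock"],s["qpos"])
print(move([.5253,.1952,.2],down(np.radians(170.5)),s))
E
```

```text
clock: 27.65
eef_pos: [0.4602, -0.2041, 0.2213]
ee_rot: [0.273, 3.125, -0.008]
wrist_force: [0.5, -0.2, -1.8]
width: 0.0136
gripper_force: 50.0
27.65 [ 0.72209871  0.03459163 -0.36605278  1.83298924  0.01685     1.27063835
  1.74782026]
(array([-0.005,  0.005, -0.009]), array([ 0.53, 40.46,  1.94]))
```

```bash
python3 -m jog '0 0 0 0.1 4.7 0 0.8;0 0 0 0.1 4.7 0 0.8;0 0 0 0.1 4.7 0 0.8;0 0 0 0.1 4.7 0 0.8;0 0 0 0.1 4.7 0 0.8;0 0 0 0 4.7 0 0.8;0 0 0 0 4.7 0 0.8;0 0 0 0 4.7 0 0.8;-0.005 0.005 -0.009 0 2.8 0 0.8;0 0 0 0 0 0 0.8'
cat >> h.py <<'E'
def lidfit(path):
    T0={"eef_pos":np.zeros(3),"ee_rot":np.zeros(3)}
    sl=(slice(-5,5.1,.5),slice(-3,3.1,.5),slice(42,51.1,.5))
    f=circfit(path,T0,[(66,3.5),(61,20)],sl,lambda p,h:p[2]-h,np.r_[-80:81:4])
    g=cv2.cvtColor(cv2.imread(path),6).astype(np.float32);x=np.arange(28,40,.25)
    q=proj("wrist",[[v/1e3,0,(f[0][2]-44)/1e3] for v in x],T0).astype(np.float32)
    e=np.diff(cv2.remap(g,q[:,0],q[:,1],1).ravel());return f,x[e.argmin()]-35
E
python3 - <<'E'
from h import *
s,im=shot("wrist","pics/w12l.png");print(s["clock"],s["qpos"])
f=lidfit("pics/w12l.png");print(f)
print(lidfit("pics/w9.png"))
l=f[0]/1e3;Rd=down(np.radians(170.5));lid=Rd.apply([l[0],l[1],0])
print(move(np.array([.5253,.1952,.13])-lid,Rd,s))
E
```

```text
clock: 28.65
eef_pos: [0.5201, 0.2045, 0.2187]
ee_rot: [-0.239, -3.132, -0.008]
wrist_force: [-0.2, 0.2, -1.9]
width: 0.0138
gripper_force: 50.0
28.65 [ 0.24695315  0.20853742 -0.7510514   1.69715025  0.14286051  1.29138632
  0.88567682]
((array([ 1.,  0., 49.]), np.float32(-216.75006)), np.float64(1.25))
((array([-2.5,  0. , 48.5]), np.float32(-183.43744)), np.float64(-2.0))Traceback (most recent call last):
  File "<stdin>", line 5, in <module>
TypeError: unsupported operand type(s) for /: 'tuple' and 'float'
```

```bash
python3 - <<'E'
from h import *
s=state();M=R.from_rotvec(s["ee_rot"]).as_matrix();print(M[:,2])
print(move([.5264,.195,.128],R.from_euler("z",171.3,degrees=True)*R.from_euler("x",np.pi),s))
E
```

```text
[-4.47988973e-04  2.31477345e-03 -9.99997221e-01]
(array([ 0.002, -0.001, -0.004]), array([-0.69, -0.55,  9.04]))
```

```bash
python3 -m jog '0 0 0 -0.7 -0.55 1 0.8;0 0 0 0 0 2.5 0.8;0 0 0 0 0 2.5 0.8;0 0 0 0 0 2 0.8;0 0 0 0 0 0.8 0.8;0 0 0 0 0 0.2 0.8;0 0 0 0 0 0 0.8;0 0 0 0 0 0 0.8;0 0 0 0 0 0 0.8;0 0 0 0 0 0 0.8'
python3 - <<'E'
from h import *
s=state();print(s["clock"])
print(move([.5264,.195,.118],R.from_euler("z",171.3,degrees=True)*R.from_euler("x",np.pi),s))
E
```

```text
clock: 29.7
eef_pos: [0.5276, 0.1933, 0.129]
ee_rot: [0.25, 3.13, 0.004]
wrist_force: [-0.2, -0.4, -1.4]
width: 0.0137
gripper_force: 50.0
29.7
(array([ 0.002,  0.001, -0.008]), array([0.15, 0.14, 1.1 ]))
```

```bash
python3 -m jog '0 0 0 0.15 0.15 0 0.8;0 0 0 0 0 0 0.8;0 0 0 0 0 0.2 0.8;0 0 0 0 0 0.2 0.8;0 0 0 0 0 0.1 0.8;0 0 0 0 0 0.1 0.8;0 0 0 0 0 0.1 0.8;0 0 0 0 0 0.1 0.8;0 0 0 0 0 0 0.8;0 0 0 0 0 0 0.8'
python3 - <<'E'
from h import *
s=state();print(s["clock"])
print(move([.5264,.195,.118],R.from_euler("z",171.3,degrees=True)*R.from_euler("x",np.pi),s))
E
```

```text
clock: 30.7
eef_pos: [0.5262, 0.195, 0.1204]
ee_rot: [0.25, 3.131, 0.004]
wrist_force: [0.2, 0.1, -0.9]
width: 0.0138
gripper_force: 50.0
30.7
(array([ 0.002,  0.   , -0.008]), array([-0.02,  0.  ,  0.24]))
```

No contact force at 0.1204, already about 4 mm below the rim height. The lid is over the neck, so I press on.

```bash
python3 -m jog '0 0 0 0 0 0.2 0.8;0 0 0 0 0 0.2 0.8;0 0 0 0 0 0.15 0.8;0 0 0 0 0 0.15 0.8;0 0 0 0 0 0.15 0.8;0 0 0 0 0 0.15 0.8;0 0 0 0 0 0.1 0.8;0 0 0 0 0 0.1 0.8;0 0 0 0 0 0.1 0.8;0 0 0 0 0 0 0.8'
```

```text
clock: 31.7
eef_pos: [0.5275, 0.1959, 0.1114]
ee_rot: [0.25, 3.128, 0.004]
wrist_force: [-6.5, -2.4, 23.2]
width: 0.0137
gripper_force: 50.1
```

```bash
python3 -m jog '0 0 0 0 0 0.1 0.8;0 0 0 0 0 0.1 0.8;0 0 0 0 0 0 0.8;0 0 0 0 0 0 0.8;0 0 0 0 0 0 0.8;0 0 0 0 0 0 0.8;0 0 0 0 0 0 0.8;0 0 0 0 0 0 0.8;0 0 0 0 0 0 0.8;0 0 0 0 0 0 0.8' 60
python3 - <<'E'
from h import *
s,im=shot("wrist","pics/w13.png");print(s["clock"],s["wrist_force"],s["wrist_torque"]);print(lidfit("pics/w13.png"),R.from_rotvec(s["ee_rot"]).as_matrix()[:,2])
E
```

```text
clock: 32.7
eef_pos: [0.5279, 0.196, 0.1085]
ee_rot: [0.25, 3.127, 0.005]
wrist_force: [-1.3, -0.7, 16.6]
width: 0.0134
gripper_force: 60.0
32.7 [-1.28245247 -0.7357784  16.60972431] [-0.1713336   0.60550116  0.02212036]
((array([ 1.,  0., 49.]), np.float32(-247.53217)), np.float64(1.25)) [ 0.00458625  0.00298565 -0.99998503]
```

```bash
python3 -m jog '0 0 0 0 0 0.15 0.8;0 0 0 0 0 0.1 0.8;0 0 0 0 0 0 0.8;0 0 0 0 0 0 0.8;0 0 0 0 0 0 0.8;0 0 0 0 0 0 0.8;0 0 0 0 0 0 0.8;0 0 0 0 0 0 0.8;0 0 0 0 0 0 0.8;0 0 0 0 0 0 0.8' 60
```

```text
clock: 33.75
eef_pos: [0.528, 0.1959, 0.1085]
ee_rot: [0.25, 3.127, 0.003]
wrist_force: [-6.9, -3.5, 32.5]
width: 0.0133
gripper_force: 60.0
```

```bash
python3 -m jog '0 0 0 0 0 -0.25 0.8;0 0 0 0 0 -0.25 0.8;0 0 0 0 0 -0.15 0.8;0 0 0 0 0 0 0.8;0 0 0 0 0 0 0.8;0 0 0 0 0 0 0.8;0 0 0 0 0 0 0.8;0 0 0 0 0 0 0.8;0 0 0 0 0 0 0.8;0 0 0 0 0 0 0.8' 60
```

```text
clock: 34.75
eef_pos: [0.5257, 0.1948, 0.109]
ee_rot: [-0.25, -3.131, -0.003]
wrist_force: [3.2, 0.8, -3.5]
width: 0.0133
gripper_force: 60.0
```

```bash
python3 -m jog '0 0 0 0 0 0.05 0.8;0 0 0 0 0 0 2;0 0 0 0 0 0 4;0 0 0 0 0 0 4;0 0 0 0 0 0 4;0 0 0 0 0 0 4;0 0 0 0 0 -2 4;0 0 0 0 0 -4 4;0 0 0 0 0 -4 4;0 0 0 0 0 -3 4'
python3 -m jog '0 0 0 -3 0 0 4;0 0 0 -3 0 0 4;0 0 0 0 0 0 4;0 0 0 0 0 0 4;0 0 0 0 0 0 4;0 0 0 0 0 0 4;0 0 0 0 0 0 4;0 0 0 0 0 0 4;0 0 0 0 0 0 4;0 0 0 0 0 0 4'
python3 - <<'E'
from h import *
s,im=shot("wrist","pics/w14.png");print(s["clock"],s["eef_pos"])
print(circfit("pics/w14.png",s,[(66,3.5),(61,20)],(slice(519,532,.5),slice(189,202,.5),slice(54,82,1)),lambda p,h:p[2]+h,np.r_[0:360:4]))
_,t=shot("top","pics/top1.png")
a=cv2.imread("pics/top0.png").astype(int);d=abs(a-t).sum(2)
for n,(x0,y0,x1,y1) in dict(left=(255,160,299,200),mid=(302,165,346,210),right=(350,172,394,218),jar=(160,120,190,150),pot=(70,130,112,165),bowl=(290,105,330,140)).items(): print(n,d[y0:y1,x0:x1].mean().round(1))
# left lid now vs then: shift by template match
for n,(x0,y0,x1,y1) in dict(left=(256,160,298,200),right=(350,174,392,216)).items():
  r=cv2.matchTemplate(cv2.resize(t[y0-8:y1+8,x0-8:x1+8],None,fx=4,fy=4),cv2.resize(a[y0:y1,x0:x1].astype(np.uint8),None,fx=4,fy=4),5)
  m=cv2.minMaxLoc(r);print(n,m[1],np.array(m[3])/4-8)
E
```

```text
clock: 35.75
eef_pos: [0.5263, 0.195, 0.2413]
ee_rot: [0.25, 3.13, 0.004]
wrist_force: [0.7, 0.1, 0.6]
width: 0.0402
gripper_force: 0.0
clock: 36.75
eef_pos: [0.5851, 0.1851, 0.2388]
ee_rot: [0.25, 3.132, 0.003]
wrist_force: [-1.0, 0.6, -0.0]
width: 0.0398
gripper_force: 0.0
36.75 [0.58510712 0.1850622  0.23884687]
(array([524., 195.,  59.]), np.float32(-297.6311))
left 78.5
mid 65.6
right 79.7
jar 197.5
pot 75.9
bowl 59.8
left 0.988892138004303 [-0.5  0. ]
right 0.9983004331588745 [0. 0.]
```

```bash
python3 -c "
from bench import *
print(close_job())"
```

```text
the job is handed in; nothing more can be done
None
```

The job is handed in at about 37 s, with no verdict returned. The fragment is painted face up in the tub, and the middle-place lid is pressed home (camera fit: underside at 59 mm, within about 1.5 mm of the axis). The left-place lid did not fit and is back on the rack within about 2 mm of where it was; the right-place lid was never touched.

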